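Pack the model cars into the display case and lock it

TASK

Clear the wooden spacer blocks out of the display case into the grey tray, then put every model car on the counter into the case, one to a bay, standing on its wheels. Swing the clear lid shut until it sits edge to edge on the base, and only then press the lock plungers right down to their stops, first the one nearer the robot, then the farther one, holding each fully down for two seconds before letting it spring back up. Leave the other things on the counter where they are.

Things in the scene. Friction and masses are not known exactly. Their poses are not given: they have to be found in the camera images.
- case: fixed display case base, black plastic, 252 mm (own x) by 112 mm (own y), rim 15 mm high, floor 6 mm thick, four bays side by side along its x; origin at the centre of its underside on the counter, z up. The clear lid is hinged along its +y long side; two plunger locks stand along its -y long side. Turned at most 0.2 rad from the world axes
- bay0 (a point): centre of the floor of bay 0 of the case (96 mm to -x of the case's centre, nearest the robot); the bay is 44 mm wide (case x) and 96 mm long (case y); axes as the case's. The 20 mm wide ribs between bays rise 7 mm above this floor, the outer walls (8 mm wide) 9 mm, so fingers that straddle a car must keep their tips above that
- bay1 (a point): centre of the floor of bay 1 of the case (32 mm to -x); the bay is 44 mm wide (case x) and 96 mm long (case y); axes as the case's. The 20 mm wide ribs between bays rise 7 mm above this floor, the outer walls (8 mm wide) 9 mm, so fingers that straddle a car must keep their tips above that
- bay2 (a point): centre of the floor of bay 2 of the case (32 mm to +x); the bay is 44 mm wide (case x) and 96 mm long (case y); axes as the case's. The 20 mm wide ribs between bays rise 7 mm above this floor, the outer walls (8 mm wide) 9 mm, so fingers that straddle a car must keep their tips above that
- bay3 (a point): centre of the floor of bay 3 of the case (96 mm to +x, farthest); the bay is 44 mm wide (case x) and 96 mm long (case y); axes as the case's. The 20 mm wide ribs between bays rise 7 mm above this floor, the outer walls (8 mm wide) 9 mm, so fingers that straddle a car must keep their tips above that
- lid (a joint): lid hinge, rad: 0 = shut, its rim edge to edge on the base rim; it starts open at 1.7 to 2.1 (past upright, leaning to case +y). Stiff friction hinge (0.14 N m): it stays where left and must be pushed all the way. The lid is a clear shell 252 x 112 mm and 32 mm deep, walls 3 mm; shut, its top is 47 mm above the counter
- hinge (a point): middle of the lid's hinge line (case y = +56 mm, 15 mm above the counter; the line runs along case x)
- lid_edge (a point): middle of the lid's free long edge, on its outer face: 112 mm from the hinge along the lid and 32 mm out from the rim plane; the outer face is flat from here to the hinge side, and its outward normal is the point's +z (own y points towards the hinge)
- plunger_near (a joint): travel of the lock plunger nearer the robot, m: 0 = up, 0.015 = fully down at its stop. A spring pushes it back: 4 N to start, 10 N at the stop
- plunger_far (a joint): travel of the lock plunger farther from the robot, m: 0 = up, 0.015 = fully down; same spring
- head_near (a point): centre of the top of the near plunger's round steel head, 26 mm across, 50 mm above the counter when up; it stands over an aluminium sleeve 30 mm across and 28 mm high at case x -80 mm, y -78 mm. Moves with the plunger
- head_far (a point): centre of the top of the far plunger's head, at case x +80 mm, y -78 mm; otherwise the same
- sedan: die-cast model saloon car, 32 mm wide (own x), 80 mm long (own y, nose to +y), 32 mm high, 90 g; body sides are straight and 32 mm apart from 5 to 23 mm above the wheels' foot, low cabin in the middle; origin under its centre at the foot of the wheels, z up; the wheels do not turn. May be absent
- van: die-cast model van, 32 mm wide (own x), 80 mm long (own y, nose to +y), 35 mm high, 90 g; body sides are straight and 32 mm apart from 5 to 23 mm above the wheels' foot, long tall cabin; origin under its centre at the foot of the wheels, z up; the wheels do not turn. May be absent
- pickup: die-cast model pickup, 32 mm wide (own x), 80 mm long (own y, nose to +y), 33 mm high, 90 g; body sides are straight and 32 mm apart from 5 to 23 mm above the wheels' foot, short cabin ahead of a flat rear; origin under its centre at the foot of the wheels, z up; the wheels do not turn. May be absent
- wagon: die-cast model estate car, 32 mm wide (own x), 80 mm long (own y, nose to +y), 32 mm high, 90 g; body sides are straight and 32 mm apart from 5 to 23 mm above the wheels' foot, long cabin to the rear; origin under its centre at the foot of the wheels, z up; the wheels do not turn. May be absent
- spacer0: plain wooden spacer block left in a bay of the case, 32 mm (own x) x 64 mm (own y) x 28 mm high, 60 g; origin at the centre of its underside, z up. May be absent (one or two of the three are there)
- spacer1: plain wooden spacer block left in a bay of the case, 32 mm (own x) x 64 mm (own y) x 28 mm high, 60 g; origin at the centre of its underside, z up. May be absent (one or two of the three are there)
- spacer2: plain wooden spacer block left in a bay of the case, 32 mm (own x) x 64 mm (own y) x 28 mm high, 60 g; origin at the centre of its underside, z up. May be absent (one or two of the three are there)
- tray: fixed open grey plastic tray, outside 150 mm (own x) x 130 mm (own y) x 25 mm high, walls and floor 4 mm; origin at the centre of its underside, z up
- boxed_model: bystander: carton 60 x 110 x 55 mm, loose; leave alone
- wax_jar: bystander: amber jar 60 mm across and 60 mm high, loose; leave alone
- tape: bystander: tape dispenser 60 x 120 x 73 mm, loose; leave alone

How it is judged:
On the way, in this order (a step that is already met when the one before it is completed fails the run):
1. the spacers are in the tray and every car stands on its wheels in a bay of its own (((x of sedan in the frame of bay0 between -0.013 and 0.013 m and y of sedan in the frame of bay0 between -0.013 and 0.013 m and z of sedan in the frame of bay0 below 0.005 m) or (x of sedan in the frame of bay1 between -0.013 and 0.013 m and y of sedan in the frame of bay1 between -0.013 and 0.013 m and z of sedan in the frame of bay1 below 0.005 m) or (x of sedan in the frame of bay2 between -0.013 and 0.013 m and y of sedan in the frame of bay2 between -0.013 and 0.013 m and z of sedan in the frame of bay2 below 0.005 m) or (x of sedan in the frame of bay3 between -0.013 and 0.013 m and y of sedan in the frame of bay3 between -0.013 and 0.013 m and z of sedan in the frame of bay3 below 0.005 m)) and angle between each of sedan, van, pickup, wagon's own z axis and vertical below 0.12 rad and ((x of van in the frame of bay0 between -0.013 and 0.013 m and y of van in the frame of bay0 between -0.013 and 0.013 m and z of van in the frame of bay0 below 0.005 m) or (x of van in the frame of bay1 between -0.013 and 0.013 m and y of van in the frame of bay1 between -0.013 and 0.013 m and z of van in the frame of bay1 below 0.005 m) or (x of van in the frame of bay2 between -0.013 and 0.013 m and y of van in the frame of bay2 between -0.013 and 0.013 m and z of van in the frame of bay2 below 0.005 m) or (x of van in the frame of bay3 between -0.013 and 0.013 m and y of van in the frame of bay3 between -0.013 and 0.013 m and z of van in the frame of bay3 below 0.005 m)) and ((x of pickup in the frame of bay0 between -0.013 and 0.013 m and y of pickup in the frame of bay0 between -0.013 and 0.013 m and z of pickup in the frame of bay0 below 0.005 m) or (x of pickup in the frame of bay1 between -0.013 and 0.013 m and y of pickup in the frame of bay1 between -0.013 and 0.013 m and z of pickup in the frame of bay1 below 0.005 m) or (x of pickup in the frame of bay2 between -0.013 and 0.013 m and y of pickup in the frame of bay2 between -0.013 and 0.013 m and z of pickup in the frame of bay2 below 0.005 m) or (x of pickup in the frame of bay3 between -0.013 and 0.013 m and y of pickup in the frame of bay3 between -0.013 and 0.013 m and z of pickup in the frame of bay3 below 0.005 m)) and ((x of wagon in the frame of bay0 between -0.013 and 0.013 m and y of wagon in the frame of bay0 between -0.013 and 0.013 m and z of wagon in the frame of bay0 below 0.005 m) or (x of wagon in the frame of bay1 between -0.013 and 0.013 m and y of wagon in the frame of bay1 between -0.013 and 0.013 m and z of wagon in the frame of bay1 below 0.005 m) or (x of wagon in the frame of bay2 between -0.013 and 0.013 m and y of wagon in the frame of bay2 between -0.013 and 0.013 m and z of wagon in the frame of bay2 below 0.005 m) or (x of wagon in the frame of bay3 between -0.013 and 0.013 m and y of wagon in the frame of bay3 between -0.013 and 0.013 m and z of wagon in the frame of bay3 below 0.005 m)) and x of spacer0 in the frame of tray between -0.07 and 0.07 m and y of spacer0 in the frame of tray between -0.06 and 0.06 m and z of each of spacer0, spacer1, spacer2 in the frame of tray below 0.03 m and x of spacer1 in the frame of tray between -0.07 and 0.07 m and y of spacer1 in the frame of tray between -0.06 and 0.06 m and x of spacer2 in the frame of tray between -0.07 and 0.07 m and y of spacer2 in the frame of tray between -0.06 and 0.06 m), for 0.2 s.
2. the lid is shut edge to edge over the loaded cars (value of joint lid below 0.03 rad and ((x of sedan in the frame of bay0 between -0.013 and 0.013 m and y of sedan in the frame of bay0 between -0.013 and 0.013 m and z of sedan in the frame of bay0 below 0.005 m) or (x of sedan in the frame of bay1 between -0.013 and 0.013 m and y of sedan in the frame of bay1 between -0.013 and 0.013 m and z of sedan in the frame of bay1 below 0.005 m) or (x of sedan in the frame of bay2 between -0.013 and 0.013 m and y of sedan in the frame of bay2 between -0.013 and 0.013 m and z of sedan in the frame of bay2 below 0.005 m) or (x of sedan in the frame of bay3 between -0.013 and 0.013 m and y of sedan in the frame of bay3 between -0.013 and 0.013 m and z of sedan in the frame of bay3 below 0.005 m)) and angle between each of sedan, van, pickup, wagon's own z axis and vertical below 0.12 rad and ((x of van in the frame of bay0 between -0.013 and 0.013 m and y of van in the frame of bay0 between -0.013 and 0.013 m and z of van in the frame of bay0 below 0.005 m) or (x of van in the frame of bay1 between -0.013 and 0.013 m and y of van in the frame of bay1 between -0.013 and 0.013 m and z of van in the frame of bay1 below 0.005 m) or (x of van in the frame of bay2 between -0.013 and 0.013 m and y of van in the frame of bay2 between -0.013 and 0.013 m and z of van in the frame of bay2 below 0.005 m) or (x of van in the frame of bay3 between -0.013 and 0.013 m and y of van in the frame of bay3 between -0.013 and 0.013 m and z of van in the frame of bay3 below 0.005 m)) and ((x of pickup in the frame of bay0 between -0.013 and 0.013 m and y of pickup in the frame of bay0 between -0.013 and 0.013 m and z of pickup in the frame of bay0 below 0.005 m) or (x of pickup in the frame of bay1 between -0.013 and 0.013 m and y of pickup in the frame of bay1 between -0.013 and 0.013 m and z of pickup in the frame of bay1 below 0.005 m) or (x of pickup in the frame of bay2 between -0.013 and 0.013 m and y of pickup in the frame of bay2 between -0.013 and 0.013 m and z of pickup in the frame of bay2 below 0.005 m) or (x of pickup in the frame of bay3 between -0.013 and 0.013 m and y of pickup in the frame of bay3 between -0.013 and 0.013 m and z of pickup in the frame of bay3 below 0.005 m)) and ((x of wagon in the frame of bay0 between -0.013 and 0.013 m and y of wagon in the frame of bay0 between -0.013 and 0.013 m and z of wagon in the frame of bay0 below 0.005 m) or (x of wagon in the frame of bay1 between -0.013 and 0.013 m and y of wagon in the frame of bay1 between -0.013 and 0.013 m and z of wagon in the frame of bay1 below 0.005 m) or (x of wagon in the frame of bay2 between -0.013 and 0.013 m and y of wagon in the frame of bay2 between -0.013 and 0.013 m and z of wagon in the frame of bay2 below 0.005 m) or (x of wagon in the frame of bay3 between -0.013 and 0.013 m and y of wagon in the frame of bay3 between -0.013 and 0.013 m and z of wagon in the frame of bay3 below 0.005 m))), for 0.3 s.
3. the near plunger is held down at its stop with the lid shut (value of joint plunger_near above 0.0125 m and value of joint lid below 0.03 rad), for 1.5 s.
4. the far plunger is held down at its stop with the lid shut (value of joint plunger_far above 0.0125 m and value of joint lid below 0.03 rad), for 1.5 s.
At the end, for the whole second after the job is handed in: every car on its wheels (within 0.12 rad) inside a bay, its centre within 13 mm of the bay's; the spacers in the tray; lid shut within 0.03 rad; both plungers sprung back to within 3 mm of up after being held within 2.5 mm of their stops for 1.5 s, near then far; all at rest (all of step 2 and x of spacer0 in the frame of tray between -0.07 and 0.07 m and y of spacer0 in the frame of tray between -0.06 and 0.06 m and z of each of spacer0, spacer1, spacer2 in the frame of tray below 0.03 m and x of spacer1 in the frame of tray between -0.07 and 0.07 m and y of spacer1 in the frame of tray between -0.06 and 0.06 m and x of spacer2 in the frame of tray between -0.07 and 0.07 m and y of spacer2 in the frame of tray between -0.06 and 0.06 m and value of joint each of plunger_near, plunger_far below 0.003 m and linear speed of each of sedan, van, pickup, wagon, spacer0, spacer1, spacer2 below 0.02 m/s); the robot touches nothing.
It fails at once if a lock plunger is pressed while the lid is open (value of joint lid above 0.15 rad and value of joint any of plunger_near, plunger_far above 0.006 m).
It fails at once if a bystander is disturbed (distance of any of boxed_model, wax_jar, tape from where it was at the start of the episode above 0.03 m).
Of spacer0, spacer1, spacer2 only 1 to 2 are there at a start; the rules pass over those that are not, and their reading is None.
Of sedan, van, pickup, wagon only 3 to 4 are there at a start; the rules pass over those that are not, and their reading is None.
At some moment in a run one of sedan, van, pickup, wagon may be knocked a few centimetres aside while the robot is not near it.
Once in a run the grip may slacken for a moment while it holds something.
It also fails if it takes over 208 s, if anything falls off the work surface, if the arm or the gripper's body presses on something with over 40 N, if the wrist force passes 120 N, or if a joint passes its speed limit or range.

ROBOT

A 6-joint arm with a two-finger parallel gripper is mounted at the origin on the work surface. World frame = base frame: x ahead of the robot, y to its left, z up, the work surface at z = 0. Lengths are in m, angles in rad, forces in N, time in s.
With the tool pointing down it reaches from about 0.35 to 0.875 m from the base axis. Payload 4.2 kg.
Tool frame: the origin (TCP) lies at the very end of the fingers, on their centre line; the grasp point (between the pads) lies 19 mm behind it (arm.hold_point_z is the distance from the TCP to the grasp point, in m); z points along the fingers, y is the line along which they close (so a half turn about z gives the same grasp; the last joint's range is limited). The gripper opens to 87 mm and grips with 3 to 60 N. Pads are 19 mm wide; open, the fingers measure 117 mm over their backs; the gripper's body (75 mm by 190 mm) begins 51 mm behind the grasp point.
Start: joints at [1.377, 0.385, 0.008, 0, -1.194, -0.259], TCP at [0.273, 0.562, 0.223] pointing down, gripper open.
Joint ranges: [-3.14, 3.14], [-1.21, 2.06], [-1.07, 1.41], [-3.16, 2.05], [-2.99, -0.16], [-3.1, 3.1]. Speed limits (rad/s): [2.79, 2.79, 3.14, 3.14, 3.14, 3.14].

INTERFACE

Orientations are given as [roll, pitch, yaw] about the fixed x, y, z axes, in that order (R = Rz(yaw) Ry(pitch) Rx(roll)).
In Python, from station import arm gives the robot as it stands. The module is installed in compiled form; this text tells all that it offers.
- The arm moves only by the tool drive_tool, never from a script. Its argument "increments" is a list of rows, each a list of 7 numbers: the shift along the tool's x, y, z in m, then the turn, a rotation vector about the tool's x, y, z in degrees, then the opening, from 0 (shut) to 1 (fully open). In form: [[tx, ty, tz, wx, wy, wz, fingers], ...]. A call has 1 to 8 rows; each row is the pose to reach, as a shift and turn from the pose commanded when the call began, along the tool's axes at that moment; what a row does not reach only later rows make up. A row lasts 1/8 s, in which the tool goes at most 62.5 mm and 10.7 degrees, less where a joint would pass 70% of its speed; a pose out of reach is approached as far as the arm can. A call with a gripper value outside its range is refused whole. The fingers move at their own pace and stop on an object; "grip_force" is the grip in N (left out, the last holds). Time passes only in rows, so rows that repeat a pose let the fingers close. It gives the time, the measured TCP pose, the force, the opening and the grip force at its end, in the units of the state.
- arm.sense(): the state, without advancing time (a new reading comes with each control period).
- arm.capture(name): name is "side" or "top" or "wrist"; returns the picture (384x512x3 uint8, red, green, blue); there is no depth.
- arm.camera_params(name): a dict with "fx", "fy", "cx", "cy" (pixels), "dist" ([k1, k2, p1, p2, k3] as OpenCV has them; the pictures are not rectified), "R" (3x3) and "t" (3): a world point X has camera coordinates R X + t; the wrist camera has in their place "T_tool_cam" (4x4, takes a point from camera to tool coordinates, whose origin is the TCP and whose axes are the flange's). Camera axes: x right, y down, z forward; pixel columns grow to the right and rows downward; lengths in m; the calibration is good to about 2 mm. A picture is of the moment at which its call begins: read the wrist's pose just before it. camera_params takes no time and is no camera call.
- arm.sign_off(): hands the job in; it is judged then, once.
The state is a dict: "clock": time; "joints": joint angles; "joint_vel": joint speeds; "joint_efforts": joint torques, N m; "ee_pos": TCP position; "orientation": TCP orientation; "ft_force": force on the tool from outside, world axes, zero at the start; "torque": the same for the moment, N m; "gripper_width": finger opening in m; "grip_force": force on a finger pad.
Only numpy, scipy, OpenCV 4.12 (cv2) and the standard library are available. Lean on these libraries where they do the work, as an engineer would, in place of code of your own. Each camera call takes 0.05 s, during which the arm holds its last target. There are 200 camera calls.

## Working session

There is one attempt and no reset: what is moved stays moved. The work goes in short steps, Python scripts to look and compute and a tool call to move; the robot and the scene stay as the last step left them, time stands still between calls to the robot, and variables do not carry over. Pictures are saved under pics/ and viewed, at most 14 in all, crops included, and the job is handed in when it is done.

Besides the shell and the picture viewer there is one more tool, called as name(argument=value, ...), one argument or row to a line, values as JSON. drive_tool: Moves the arm, as the interface text tells. Its arguments: {"type":"object","properties":{"increments":{"type":"array"},"grip_force":{"type":"number"}},"required":["increments"]}

```bash
mkdir -p pics; python3 - <<'E'
from station import arm
import cv2,numpy as np
print(arm.sense())
for n in ["top","side"]:
    cv2.imwrite(f"pics/{n}0.png",cv2.cvtColor(arm.capture(n),cv2.COLOR_RGB2BGR)); print(n,arm.camera_params(n))
print(arm.camera_params("wrist"),arm.hold_point_z)
E
```

```text
{'clock': 0.0, 'joints': array([ 1.37662651e+00,  3.85540300e-01,  6.62877807e-03, -5.08151761e-04,
       -1.19401329e+00, -2.58575316e-01]), 'joint_vel': array([ 0.00010182, -0.00168398,  0.00096221,  0.00032402, -0.00100724,
        0.0001203 ]), 'joint_efforts': array([ 4.60262220e-05, -3.90664494e+01,  1.87407947e+01,  4.21983361e+00,
        1.10104261e-02, -1.94015411e-04]), 'ee_pos': array([0.2731275 , 0.56148551, 0.22146922]), 'orientation': array([ 3.13941417e+00, -8.78589280e-05, -4.52932505e-01]), 'ft_force': array([-0.45557004,  0.20229992,  0.14152684]), 'torque': array([0.0479797 , 0.01729242, 0.01209953]), 'grip_force': 0.0, 'gripper_width': 0.0867760626961462}
top {'fx': 493.53351098960496, 'fy': 493.53351098960496, 'cx': 261.3026934687421, 'cy': 187.02780771313238, 'dist': array([-0.03439487,  0.        ,  0.        ,  0.        ,  0.        ]), 'R': array([[-0.02114023, -0.99960466, -0.01853703],
       [-0.9850526 ,  0.02399567, -0.17057427],
       [ 0.17095164,  0.01465397, -0.98517044]]), 't': array([0.03175449, 0.62132362, 1.39312928])}
side {'fx': 360.9411974
[... 216 characters left out ...]
78],
       [-0.02320631, -0.56785358, -0.82280239],
       [ 0.07373302,  0.81981041, -0.56786824]]), 't': array([-0.60797254,  0.05766098,  1.0774039 ])}
{'fx': 301.3412453073952, 'fy': 301.3412453073952, 'cx': 256.781205310086, 'cy': 185.9730363781348, 'dist': array([-0.07623995,  0.        ,  0.        ,  0.        ,  0.        ]), 'T_tool_cam': array([[-5.09638226e-04, -9.52830381e-01, -3.03502893e-01,
         8.41819198e-02],
       [ 9.99999648e-01, -6.88010057e-04,  4.80782362e-04,
         1.43306233e-04],
       [-6.66917083e-04, -3.03502541e-01,  9.52830396e-01,
        -1.62429473e-01],
       [ 0.00000000e+00,  0.00000000e+00,  0.00000000e+00,
         1.00000000e+00]])} 0.0187
```

View pics/top0.png

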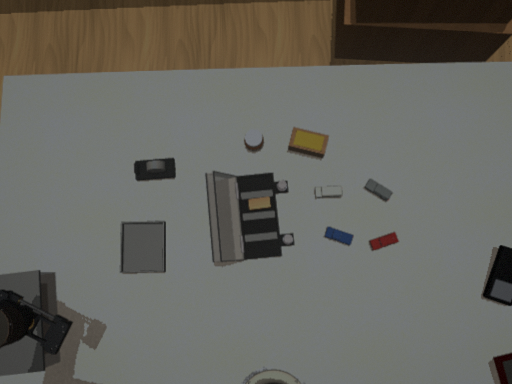

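View pics/side0.png

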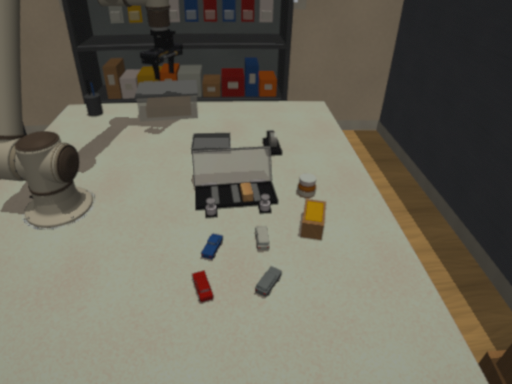

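```bash
cat > h.py <<'E'
from station import arm
import cv2,numpy as np
from scipy.spatial.transform import Rotation as Ro
def cam(n,s=None):
    p=arm.camera_params(n)
    K=np.array([[p["fx"],0,p["cx"]],[0,p["fy"],p["cy"]],[0,0,1]])
    if n=="wrist":
        T=np.eye(4);T[:3,:3]=Ro.from_euler("xyz",s["orientation"]).as_matrix();T[:3,3]=s["ee_pos"]
        T=T@p["T_tool_cam"];R=T[:3,:3];c=T[:3,3]
    else: R=p["R"].T;c=-R@p["t"]
    return K,p["dist"],R,c
def plane(n,uv,z,s=None):
    K,d,R,c=cam(n,s)
    uv=np.asarray(uv,float).reshape(-1,1,2)
    r=np.c_[cv2.undistortPoints(uv,K,d)[:,0],np.ones(len(uv))]@R.T
    return c+r*((z-c[2])/r[:,2])[:,None]
def proj(n,X,s=None):
    K,d,R,c=cam(n,s)
    return cv2.projectPoints(np.asarray(X,float).reshape(-1,1,3),cv2.Rodrigues(R.T)[0],-R.T@c,K,d)[0][:,0]
def blob(mask,near=None,amin=30):
    cs=[c for c in cv2.findContours(mask.astype(np.uint8),0,1)[0] if cv2.contourArea(c)>=amin]
    return cs
def inc(x,y,z,yaw,s=None):
    "shift in tool axes (m), world-yaw turn as tool wz (deg) from the present pose"
    s=s or arm.sense(); M=Ro.from_euler("xyz",s["orientation"]).as_matrix()
    d=M.T@(np.array([x,y,z])-s["ee_pos"]); w=(Ro.from_matrix(M.T)*Ro.from_euler("xyz",[np.pi,0,yaw])).as_rotvec(degrees=True)
    return np.round(d,4),np.round(w,1)
def rect(pts):
    (cx,cy),(a,b),ang=cv2.minAreaRect(np.float32(pts[:,:2]*1000))
    if a<b: a,b,ang=b,a,ang+90
    yaw=np.deg2rad(ang)%np.pi
    return np.round([cx,cy,a,b],1),round(yaw-np.pi,3) if yaw>0 else yaw
E
python3 - <<'E'
from h import *
im=cv2.cvtColor(cv2.imread("pics/top0.png"),cv2.COLOR_BGR2HSV)
H,S,V=[im[...,i].astype(int) for i in range(3)]
g=cv2.imread("pics/top0.png").astype(int)
print("bg",im[200,340],im[191,328],im[189,378],im[236,339],im[241,384],im[203,260],im[246,144],im[186,282],im[240,288],im[215,258])
bg=np.median(g[150:260,300:420].reshape(-1,3),axis=0);d=np.abs(g-bg).max(2)
m=np.zeros(d.shape);m[170:260,300:410]=(d[170:260,300:410]>22)
for c in blob(m):
    print("car",c.reshape(-1,2).mean(0),rect(plane("top",c.reshape(-1,2),0.018)))
m=((H>8)&(H<25)&(S>90)&(V>120));m[:180]=0
for c in blob(m): print("wood",c.reshape(-1,2).mean(0),rect(plane("top",c.reshape(-1,2),0.034)))
m=(V<60);
for c in blob(m,amin=800): print("dark",cv2.boundingRect(c),rect(plane("top",c.reshape(-1,2),0.013)))
m=np.zeros(d.shape);m[215:280,115:170]=(d[215:280,115:170]>40)
for c in blob(m,amin=300): print("tray",rect(plane("top",c.reshape(-1,2),0.025)))
print("heads",plane("top",[[282,186],[288,239]],0.05))
cv2.imwrite("pics/c0.png",cv2.resize(cv2.imread("pics/top0.png")[160:275,110:310],None,fx=4,fy=4,interpolation=2))
E
```

```text
bg [ 68   8 122] [ 60   8 121] [75 13 79] [110 138  83] [  1 173  93] [ 20  98 115] [30  6 79] [170   7 109] [ 10   7 110] [40  9 81]
car [383.01388889 240.95833333] (array([ 458.2, -336.6,   87. ,   34.9]), np.float64(-1.277))
car [338.13888889 235.63888889] (array([ 476.4, -205.5,   84.3,   37.4]), np.float64(-1.932))
car [324.89041096 195.08219178] (array([ 597.2, -176.7,   83.1,   32.3]), np.float64(-1.863))
car [377.69230769 190.06153846] (array([ 610.9, -329.9,   83. ,   39.6]), np.float64(-2.153))
dark (0, 271, 73, 101) (array([237.7, 698.9, 270.9, 222.6]), np.float64(-2.73))
dark (483, 245, 29, 61) (array([ 353.4, -666.2,  172.2,   81.9]), np.float64(-0.101))
dark (236, 173, 58, 87) (array([545.3,  10.4, 251. , 152.1]), np.float64(-3.065))
dark (332, 0, 180, 63) (array([1123.8, -509.1,  586.1,  214.9]), np.float64(-1.593))
tray (array([456.2, 371.6, 151. , 132.8]), np.float64(-3.134))
heads [[ 0.62410698 -0.04319258  0.05      ]
 [ 0.4685132  -0.05611991  0.05      ]]
```

View pics/c0.png

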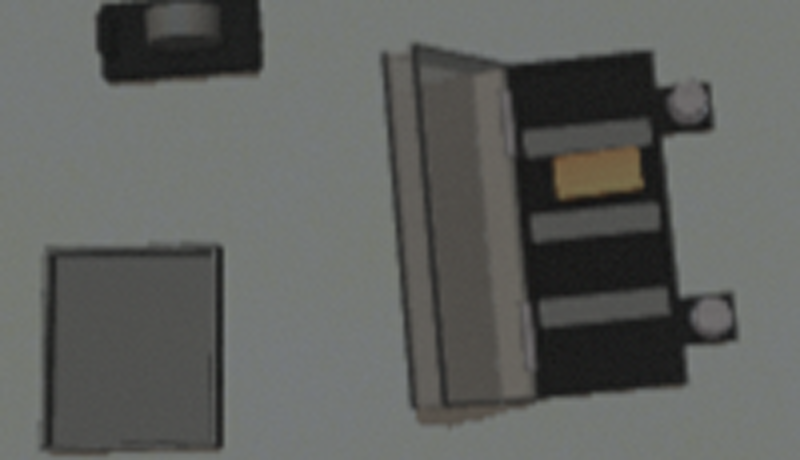

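```bash
python3 - <<'E'
from h import *
print(plane("top",[259.5,203],0.034), inc(.57,.02,.25,-1.49))
E
```

```text
[[0.57752848 0.02425308 0.034     ]] (array([ 0.5039,  0.3571, -0.0276]), array([ 0.1, -0.1, 59.4]))
```

drive_tool(
  increments=[
    [0.05,0.035,-0.027,0,0,10,1],
    [0.1,0.07,-0.027,0,0,20,1],
    [0.15,0.105,-0.027,0,0,30,1],
    [0.2,0.14,-0.027,0,0,40,1],
    [0.25,0.175,-0.027,0,0,50,1],
    [0.3,0.21,-0.027,0,0,59.4,1],
    [0.35,0.245,-0.027,0,0,59.4,1],
    [0.4,0.28,-0.027,0,0,59.4,1],
  ],
)

```text
clock: 1.1
ee_pos: [0.511, 0.1334, 0.2494]
orientation: [3.141, 0.0, -1.489]
ft_force: [1.1, 0.9, 0.2]
gripper_width: 0.0871
grip_force: 0.0
```

```bash
python3 - <<'E'
from h import *
s=arm.sense();print(s["clock"],s["ee_pos"],s["orientation"],inc(.57,.02,.25,-1.49,s))
E
```

```text
1.1 [0.51103257 0.13336183 0.2493819 ] [ 3.14131178e+00  2.12269351e-05 -1.48931265e+00] (array([ 0.1178, -0.0495, -0.0006]), array([0., 0., 0.]))
```

drive_tool(
  increments=[
    [0.06,-0.025,0,0,0,0,1],
    [0.118,-0.05,0,0,0,0,1],
    [0.118,-0.05,0,0,0,0,1],
    [0.118,-0.05,0,0,0,0,1],
  ],
)

```text
clock: 1.6
ee_pos: [0.5697, 0.0214, 0.2489]
orientation: [3.14, 0.0, -1.491]
ft_force: [-0.7, -0.0, -0.3]
gripper_width: 0.087
grip_force: 0.0
```

```bash
python3 - <<'E'
from h import *
s=arm.sense();im=arm.capture("wrist");b=cv2.cvtColor(im,cv2.COLOR_RGB2BGR);cv2.imwrite("pics/w1.png",b);np.save("s1.npy",s,allow_pickle=True)
print(s["ee_pos"],s["orientation"])
im=cv2.cvtColor(b,cv2.COLOR_BGR2HSV);H,S,V=[im[...,i].astype(int) for i in range(3)]
m=(H>5)&(H<28)&(S>80)&(V>60)
for c in blob(m,amin=200): print("wood",cv2.boundingRect(c),rect(plane("wrist",c.reshape(-1,2),0.034,s)))
for c in blob(V<50,amin=3000): print("dark",cv2.boundingRect(c),rect(plane("wrist",c.reshape(-1,2),0.015,s)))
E
```

```text
[0.56968234 0.02140652 0.24888365] [ 3.14023241e+00  1.18881586e-04 -1.49069381e+00]
wood (234, 308, 278, 27) (array([355.2, 271.6, 460. ,  37.9]), np.float64(-3.063))
wood (401, 254, 25, 49) (array([319.2, 184.9,  92.2,  35. ]), np.float64(-1.261))
wood (89, 254, 24, 49) (array([790.3, 222.1,  89.9,  33.4]), np.float64(-1.722))
wood (89, 138, 39, 43) (array([757.3,  31.8,  55.7,  36.5]), np.float64(-1.068))
wood (236, 135, 27, 52) (array([579. ,  24.5,  67. ,  32.9]), np.float64(-1.486))
wood (63, 0, 68, 79) (array([ 771.9, -115.3,   92. ,   70.1]), np.float64(-1.765))
dark (0, 221, 512, 163) (array([ 549.1,  298.2, 1034.3,  365.5]), np.float64(-3.064))
dark (181, 91, 190, 111) (array([545. ,   9.4, 249.2, 148.2]), np.float64(-3.063))
```

View pics/w1.png

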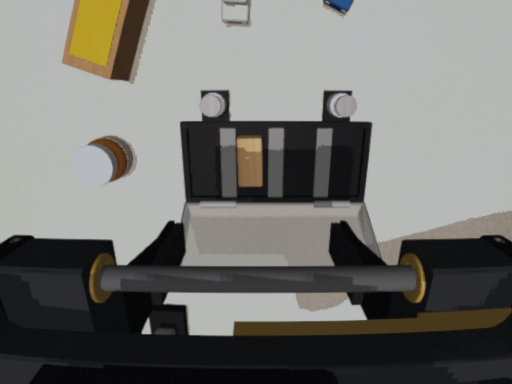

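```bash
python3 - <<'E'
from h import *
s=np.load("s1.npy",allow_pickle=True).item()
b=cv2.imread("pics/w1.png");g=cv2.cvtColor(b,cv2.COLOR_BGR2GRAY)
# ribs: grey areas inside case
m=np.zeros(g.shape);m[120:204,185:366]=((g>45)&(g<110))[120:204,185:366]
hsv=cv2.cvtColor(b,cv2.COLOR_BGR2HSV);m[(hsv[...,1]>80)]=0
for c in blob(m,amin=300): print("rib",cv2.boundingRect(c),rect(plane("wrist",c.reshape(-1,2),0.013,s)))
m=np.zeros(g.shape);m[85:121,195:365]=(g>95)[85:121,195:365]; 
for r in [(85,120,203,229),(85,120,328,360)]:
    sub=np.zeros(g.shape);sub[r[0]:r[1],r[2]:r[3]]=(g>130)[r[0]:r[1],r[2]:r[3]]
    for c in blob(sub,amin=100): print("head",cv2.boundingRect(c),rect(plane("wrist",c.reshape(-1,2),0.05,s)))
c=[c for c in blob(g<45,amin=3000) if cv2.boundingRect(c)[1]>60 and cv2.boundingRect(c)[2]<300][0].reshape(-1,2)
P=plane("wrist",c,0.015,s)[:,:2]; u=np.array([np.cos(.079),np.sin(.079)]);v=np.array([-u[1],u[0]])
print("x ext",np.percentile(P@u,[1,3,50,97,99]),"y ext",np.sort(P@v)[[0,-1]])
C=np.array([.540,.028]);Q=(P-C)@np.c_[u,v]
print(Q[::6].round(3).tolist())
E
```

```text
rib (313, 127, 20, 70) (array([480. ,  23.5,  96.3,  22.4]), np.float64(-1.496))
rib (267, 127, 18, 71) (array([543.5,  29.4,  97.4,  22.7]), np.float64(-1.482))
rib (219, 127, 20, 71) (array([607.1,  34.4,  97.8,  25.1]), np.float64(-1.526))
head (203, 93, 21, 24) (array([625.9, -43.2,  26.4,  23.5]), np.float64(-1.521))
head (203, 85, 26, 5) (array([623.9, -63.2,  28.9,   4.5]), np.float64(-3.069))
head (328, 85, 32, 35) (array([473.8, -58.5,  41.7,  36.3]), np.float64(-1.403))
x ext [0.419868   0.42014427 0.54476525 0.66801781 0.66827256] y ext [-0.10712493  0.04055201]
[[0.078, -0.092], [0.07, -0.087], [0.068, -0.079], [0.068, -0.072], [0.074, -0.064], [0.082, -0.059], [0.089, -0.059], [0.097, -0.062], [0.1, -0.056], [0.108, -0.054], [0.116, -0.054], [0.124, -0.054], [0.128, -0.049], [0.127, -0.042], [0.128, -0.034], [0.127, -0.026], [0.127, -0.018], [0.127, -0.009], [0.127, -0.001], [0.126, 0.007], [0.127, 0.016], [0.128, 0.024], [0.127, 0.033], [0.127, 0.042], [0.127, 0.051], [0.123, 0.055], [0.114, 0.055], [0.106, 0.052], [0.097, 0.052], [0.089, 0.052], [0.08, 0.054], [0.072, 
[... 584 characters left out ...]
9], [-0.116, -0.054], [-0.108, -0.054], [-0.1, -0.054], [-0.092, -0.055], [-0.087, -0.06], [-0.079, -0.06], [-0.071, -0.061], [-0.063, -0.066], [-0.059, -0.074], [-0.06, -0.081], [-0.063, -0.089], [-0.071, -0.092], [-0.063, -0.092], [-0.058, -0.09], [-0.057, -0.082], [-0.057, -0.075], [-0.057, -0.067], [-0.057, -0.06], [-0.052, -0.054], [-0.044, -0.054], [-0.036, -0.054], [-0.029, -0.054], [-0.021, -0.054], [-0.013, -0.054], [-0.005, -0.054], [0.003, -0.054], [0.01, -0.054], [0.018, -0.054], [0.026, -0.054], [0.034, -0.054], [0.042, -0.054], [0.049, -0.054], [0.057, -0.054], [0.065, -0.055], [0.066, -0.063], [0.067, -0.071], [0.067, -0.078], [0.067, -0.086], [0.068, -0.092], [0.075, -0.092]]
```

drive_tool(
  increments=[
    [-0.0024,-0.0095,0.06,0,0,0,1],
    [-0.0024,-0.0095,0.12,0,0,0,1],
    [-0.0024,-0.0095,0.18,0,0,0,1],
    [-0.0024,-0.0095,0.215,0,0,0,1],
    [-0.0024,-0.0095,0.232,0,0,0,1],
    [-0.0024,-0.0095,0.232,0,0,0,1],
    [-0.0024,-0.0095,0.232,0,0,0,0.2],
    [-0.0024,-0.0095,0.232,0,0,0,0.2],
  ],
  grip_force=30,
)

```text
clock: 2.65
ee_pos: [0.5804, 0.0253, 0.0193]
orientation: [-3.138, 0.001, -1.489]
ft_force: [0.8, 0.5, -0.3]
gripper_width: 0.0738
grip_force: 0.0
```

drive_tool(
  increments=[
    [0,0,0,0,0,0,0.2],
    [0,0,0,0,0,0,0.2],
    [0,0,0,0,0,0,0.2],
  ],
)

```text
clock: 3.02
ee_pos: [0.5793, 0.0248, 0.0177]
orientation: [-3.141, 0.0, -1.49]
ft_force: [0.5, 0.6, 0.5]
gripper_width: 0.045
grip_force: 0.0
```

drive_tool(
  increments=[
    [0,0,0,0,0,0,0.2],
    [0,0,0,0,0,0,0.2],
    [0,0,-0.03,0,0,0,0.2],
    [0,0,-0.09,0,0,0,0.2],
    [0,0,-0.15,0,0,0,0.2],
    [0,0,-0.21,0,0,0,0.2],
    [-0.05,0.013,-0.22,0,0,0,0.2],
    [-0.11,0.03,-0.22,0,0,0,0.2],
  ],
)

```text
clock: 4.03
ee_pos: [0.5407, 0.1327, 0.2391]
orientation: [-3.139, 0.002, -1.492]
ft_force: [0.8, 0.3, -0.7]
gripper_width: 0.0319
grip_force: 29.9
```

drive_tool(
  increments=[
    [-0.06,0.016,0,0,0,0,0.2],
    [-0.12,0.032,0,0,0,0,0.2],
    [-0.18,0.048,0,0,0,0,0.2],
    [-0.24,0.064,0,0,0,0,0.2],
    [-0.246,0.065,0.05,0,0,0,0.2],
    [-0.246,0.065,0.11,0,0,0,0.2],
    [-0.246,0.065,0.15,0,0,0,0.2],
    [-0.246,0.065,0.15,0,0,0,0.2],
  ],
)

```text
clock: 5.03
ee_pos: [0.4539, 0.3698, 0.0841]
orientation: [3.136, -0.006, -1.49]
ft_force: [-0.5, -0.1, -0.2]
gripper_width: 0.0319
grip_force: 29.9
```

drive_tool(
  increments=[
    [0,0,0.05,0,0,0,0.2],
    [0,0,0.069,0,0,0,0.2],
    [0,0,0.069,0,0,0,0.2],
    [0,0,0.069,0,0,0,0.8],
    [0,0,0.069,0,0,0,0.8],
    [0,0,0.069,0,0,0,0.8],
    [0,0,0.03,0,0,0,0.8],
    [0,0,-0.03,0,0,0,0.8],
  ],
)

```text
clock: 6.02
ee_pos: [0.4548, 0.3709, 0.1172]
orientation: [3.138, -0.004, -1.49]
ft_force: [1.6, 0.2, -0.2]
gripper_width: 0.0677
grip_force: 0.0
```

drive_tool(
  increments=[
    [0,0,-0.06,0,0,0,1],
    [0,0,-0.12,0,0,0,1],
    [0.06,-0.003,-0.14,0,0,0,1],
    [0.12,-0.006,-0.14,0,0,0,1],
    [0.18,-0.009,-0.14,0,0,0,1],
    [0.24,-0.012,-0.14,0,0,0,1],
    [0.3,-0.015,-0.14,0,0,0,1],
    [0.36,-0.018,-0.14,0,0,0,1],
  ],
)

```text
clock: 7.02
ee_pos: [0.5027, 0.0127, 0.2584]
orientation: [-3.14, 0.0, -1.489]
ft_force: [0.9, -0.7, -0.8]
gripper_width: 0.087
grip_force: 0.0
```

drive_tool(
  increments=[
    [0.06,-0.003,0,0,0,0,1],
    [0.12,-0.006,0,0,0,0,1],
    [0.18,-0.009,0,0,0,0,1],
    [0.23,-0.01,0,0,0,0,1],
    [0.23,-0.01,0,0,0,0,1],
    [0.23,-0.01,0,0,0,0,1],
  ],
)

```text
clock: 7.78
ee_pos: [0.5312, -0.2138, 0.2576]
orientation: [-3.142, 0.0, -1.49]
ft_force: [0.2, 1.0, -0.8]
gripper_width: 0.0875
grip_force: 0.0
```

```bash
cat > look.py <<'E'
from h import *
import sys
def cars(name,zs=0.014):
    s=arm.sense();b=cv2.cvtColor(arm.capture("wrist"),cv2.COLOR_RGB2BGR);cv2.imwrite(f"pics/{name}.png",b)
    print("t",s["clock"],s["ee_pos"].round(4),s["orientation"].round(4),"w",s["gripper_width"])
    g=b.astype(int);bg=np.median(g[:200].reshape(-1,3),axis=0);m=np.abs(g-bg).max(2)>30
    m=cv2.morphologyEx(m.astype(np.uint8),cv2.MORPH_CLOSE,np.ones((3,3)))
    for c in blob(m,amin=400):
        x,y,w,h=cv2.boundingRect(c)
        if y+h>235 or w*h>15000: continue
        r,yaw=rect(plane("wrist",c.reshape(-1,2),zs,s)); print((x,y,w,h),g[y+h//2,x+w//2],r,yaw,"inc",inc(r[0]/1e3,r[1]/1e3,.02,yaw,s))
    return s,b
if __name__=="__main__": cars(sys.argv[1])
E
python3 look.py w2
```

```text
t 7.775 [ 0.5312 -0.2138  0.2576] [-3.1416e+00  3.0000e-04 -1.4901e+00] w 0.08754080494640157
(304, 28, 36, 71) [ 21  26 134] [ 458.5 -337.7   83.    36.9] -1.26 inc (array([0.1177, 0.0824, 0.2376]), array([ -0. ,   0. , -13.2]))
(173, 25, 59, 68) [112 113 109] [ 610.5 -329.8   81.9   39. ] -2.166 inc (array([ 0.122 , -0.0697,  0.2376]), array([ 0. ,  0. , 38.7]))
```

View pics/w2.png

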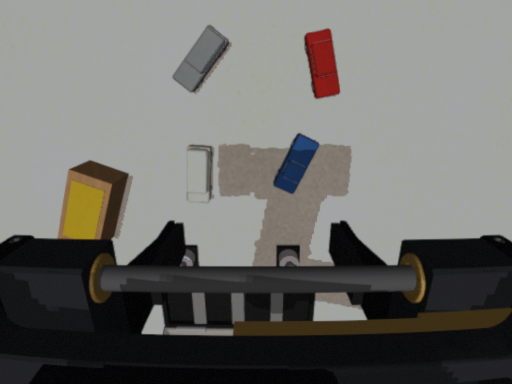

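```bash
python3 - <<'E'
from h import *
s=arm.sense();b=cv2.imread("pics/w2.png");h=cv2.cvtColor(b,cv2.COLOR_BGR2HSV);g=cv2.cvtColor(b,cv2.COLOR_BGR2GRAY)
m=(h[...,1]>110)&(h[...,0]>90)&(h[...,0]<135);m=cv2.morphologyEx(m.astype(np.uint8),cv2.MORPH_CLOSE,np.ones((5,5)))
for c in blob(m,amin=300): print("blue",cv2.boundingRect(c),rect(plane("wrist",c.reshape(-1,2),0.014,s)))
for r in (150,160,174,190,200): print(g[r,180:222].tolist())
print(g[138:210,199].tolist())
E
```

```text
blue (67, 367, 59, 17) (array([803.4, 233.7, 127.7,  43.6]), np.float64(-2.966))
blue (123, 366, 211, 18) (array([552.6, 204. , 396.3,  45.7]), np.float64(-3.046))
blue (121, 293, 31, 41) (array([712. ,  73.6,  88.7,  50.4]), np.float64(-1.611))
blue (274, 134, 45, 59) (array([ 477.5, -204.5,   79.3,   32.6]), np.float64(-1.935))
[164, 164, 164, 163, 164, 162, 152, 134, 138, 139, 137, 134, 132, 130, 128, 126, 125, 123, 121, 119, 116, 114, 112, 111, 107, 100, 89, 99, 120, 119, 88, 80, 107, 123, 148, 162, 163, 162, 141, 122, 118, 117]
[164, 164, 163, 164, 164, 164, 158, 154, 161, 163, 163, 163, 164, 163, 163, 164, 163, 164, 164, 164, 164, 163, 164, 164, 163, 154, 133, 101, 90, 98, 79, 69, 108, 148, 162, 164, 163, 160, 141, 125, 123, 122]
[163, 165, 163, 164, 164, 163, 159, 155, 161, 164, 163, 163, 163, 164, 163, 163, 163, 163, 163, 163, 163, 163, 163, 163, 163, 151, 124, 95, 91, 87, 74, 105, 124, 150, 162, 164, 163, 161, 140, 123, 121, 118]
[164, 164, 164, 164, 164, 163, 159, 156, 161, 163, 163, 162, 163, 163, 163, 163, 163, 163, 164, 164, 164, 164, 164, 164, 162, 149, 112, 91, 93, 78, 74, 95, 139, 159, 163, 163, 164, 165, 162, 142, 126, 125]
[164, 164, 164, 164, 164, 162, 157, 147, 151, 156, 157, 159, 160, 161, 161, 162, 162, 162, 163, 162, 163, 162, 162, 161, 162, 163, 163, 155, 137, 129, 148, 161, 163, 165, 165, 164, 164, 164, 164, 164, 164, 164]
[163, 163, 163, 163, 164, 162, 144, 94, 88, 108, 106, 93, 119, 146, 158, 163, 163, 164, 164, 163, 164, 164, 164, 164, 164, 163, 164, 164, 163, 164, 163, 164, 163, 163, 163, 163, 163, 164, 163, 164, 163, 164, 164, 164, 164, 164, 163, 163, 164, 164, 164, 163, 164, 163, 154, 154, 162, 162, 163, 163, 164, 164, 162, 154, 151, 160, 163, 163, 164, 164, 164, 164]
```

```bash
python3 - <<'E'
from h import *
s=arm.sense()
L=plane("wrist",[[187,155],[187,198]],.025,s);Rr=plane("wrist",[[211.5,155],[211.5,180]],.005,s);T=plane("wrist",[[199,144.5]],.008,s);B=plane("wrist",[[199,203]],.03,s)
print(L.round(4),Rr.round(4),T.round(4),B.round(4))
x=(L[:,0].mean()+Rr[:,0].mean())/2;y=(T[0,1]+B[0,1])/2
print(x,y,Rr[:,0].mean()-L[:,0].mean(),T-B,"inc",inc(x,y,.02,-1.49))
E
```

```text
[[ 0.6247 -0.2077  0.025 ]
 [ 0.624  -0.1464  0.025 ]] [[ 0.5946 -0.2059  0.005 ]
 [ 0.5932 -0.1693  0.005 ]] [[ 0.612  -0.2199  0.008 ]] [[ 0.6061 -0.1423  0.03  ]]
0.609124612946844 -0.18110211797265607 -0.03044786924712195 [[ 0.00591328 -0.07767343 -0.022     ]] inc (array([-0.0257, -0.0801,  0.2378]), array([-0. ,  0. ,  0.1]))
```

drive_tool(
  increments=[
    [-0.013,-0.04,0.04,0,0,3,1],
    [-0.0257,-0.08,0.09,0,0,3,1],
    [-0.0257,-0.08,0.15,0,0,3,1],
    [-0.0257,-0.08,0.2,0,0,3,1],
    [-0.0257,-0.08,0.235,0,0,3,1],
    [-0.0257,-0.08,0.2455,0,0,3,1],
    [-0.0257,-0.08,0.2455,0,0,3,1],
    [-0.0257,-0.08,0.2455,0,0,3,0.2],
  ],
)

```text
clock: 8.82
ee_pos: [0.6107, -0.1815, 0.0143]
orientation: [-3.138, -0.001, -1.541]
ft_force: [0.8, -0.4, -0.1]
gripper_width: 0.0825
grip_force: 0.0
```

drive_tool(
  increments=[
    [0,0,0,0,0,0,0.2],
    [0,0,0,0,0,0,0.2],
    [0,0,0,0,0,0,0.2],
    [0,0,0,0,0,0,0.2],
    [0,0,0,0,0,0,0.2],
    [0,0,0,0,0,0,0.2],
  ],
)

```text
clock: 9.57
ee_pos: [0.6092, -0.1818, 0.012]
orientation: [-3.141, -0.0, -1.542]
ft_force: [0.7, 0.2, -0.2]
gripper_width: 0.0315
grip_force: 30.0
```

```bash
python3 - <<'E'
from h import *
C=np.array([.5435,.029]);a=.079;u=np.array([np.cos(a),np.sin(a)])
s=arm.sense();print(s["ee_pos"],s["orientation"],s["gripper_width"])
for k,o in enumerate((-.096,-.032,.032,.096)): print(k,C+o*u,inc(*(C+o*u),.0185,-1.4918))
E
```

```text
[ 0.60921861 -0.18175204  0.01202224] [-3.14148791e+00 -3.72595614e-05 -1.54184914e+00] 0.031533063530664006
0 [0.44779941 0.02142389] (array([-0.2078,  0.1555, -0.0065]), array([-0. , -0. , -2.9]))
1 [0.5115998  0.02647463] (array([-0.211 ,  0.0916, -0.0065]), array([-0. , -0. , -2.9]))
2 [0.5754002  0.03152537] (array([-0.2142,  0.0276, -0.0065]), array([-0. , -0. , -2.9]))
3 [0.63920059 0.03657611] (array([-0.2174, -0.0363, -0.0065]), array([-0. , -0. , -2.9]))
```

drive_tool(
  increments=[
    [0,0,-0.05,0,0,0,0.2],
    [-0.03,-0.005,-0.1,0,0,0,0.2],
    [-0.09,-0.015,-0.1,0,0,-2.9,0.2],
    [-0.15,-0.026,-0.1,0,0,-2.9,0.2],
    [-0.2,-0.034,-0.1,0,0,-2.9,0.2],
    [-0.217,-0.0363,-0.08,0,0,-2.9,0.2],
    [-0.2174,-0.0363,-0.05,0,0,-2.9,0.2],
    [-0.2174,-0.0363,-0.04,0,0,-2.9,0.2],
  ],
)

```text
clock: 10.58
ee_pos: [0.6373, 0.0366, 0.0496]
orientation: [3.137, -0.001, -1.491]
ft_force: [0.0, -0.5, -1.1]
gripper_width: 0.0315
grip_force: 30.0
```

```bash
python3 - <<'E'
from h import *
s=arm.sense();print(s["ee_pos"],s["orientation"],s["gripper_width"],inc(.6392,.0366,.0185,-1.4918))
cv2.imwrite("pics/w3.png",cv2.cvtColor(arm.capture("wrist"),cv2.COLOR_RGB2BGR))
E
```

```text
[0.63734116 0.03664147 0.04959602] [ 3.13663494e+00 -5.99573366e-04 -1.49111279e+00] 0.03152831754680981 (array([ 0.0002, -0.002 ,  0.0311]), array([ 0.3, -0. ,  0. ]))
```

View pics/w3.png

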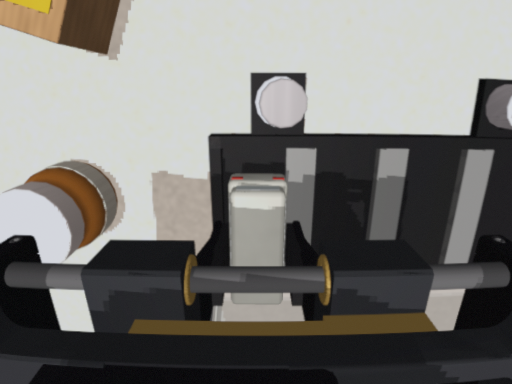

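drive_tool(
  increments=[
    [0,0,0.015,0,0,0,0.2],
    [0,0,0.028,0,0,0,0.2],
    [0,0,0.0335,0,0,0,0.2],
    [0,0,0.0335,0,0,0,0.2],
    [0,0,0.0335,0,0,0,0.55],
    [0,0,0.0335,0,0,0,0.55],
    [0,0,0.0335,0,0,0,0.55],
    [0,0,0.01,0,0,0,0.55],
  ],
)

```text
clock: 11.62
ee_pos: [0.6376, 0.0363, 0.0404]
orientation: [3.137, -0.001, -1.492]
ft_force: [-0.3, 0.2, -0.3]
gripper_width: 0.0475
grip_force: 0.0
```

drive_tool(
  increments=[
    [0,0,-0.05,0,0,0,0.55],
    [0,0,-0.1,0,0,0,1],
    [0.04,0.03,-0.13,0,0,8,1],
    [0.08,0.06,-0.13,0,0,16,1],
    [0.12,0.095,-0.13,0,0,25,1],
    [0.17,0.13,-0.13,0,0,25,1],
    [0.2,0.16,-0.13,0,0,25,1],
    [0.2,0.18,-0.13,0,0,25,1],
  ],
)

```text
clock: 12.62
ee_pos: [0.4742, -0.1788, 0.1723]
orientation: [-3.141, 0.0, -1.931]
ft_force: [0.5, 0.2, 0.2]
gripper_width: 0.0867
grip_force: 0.0
```

```bash
cat > col.py <<'E'
from h import *
import sys
name,c=sys.argv[1:]
s=arm.sense();b=cv2.cvtColor(arm.capture("wrist"),cv2.COLOR_RGB2BGR);cv2.imwrite(f"pics/{name}.png",b)
h=cv2.cvtColor(b,cv2.COLOR_BGR2HSV);H,S,V=[h[...,i].astype(int) for i in range(3)]
m={"blue":(S>110)&(H>90)&(H<135),"red":(S>130)&((H<6)|(H>172)),"grey":(V<135)}[c]
m=cv2.morphologyEx(m.astype(np.uint8),cv2.MORPH_CLOSE,np.ones((7,7)))
print(s["clock"],s["ee_pos"].round(4),s["orientation"].round(3))
for k in blob(m,amin=900):
    x,y,w,hh=cv2.boundingRect(k)
    if y+hh>250: continue
    r,yaw=rect(plane("wrist",k.reshape(-1,2),.014,s)); print((x,y,w,hh),r,yaw,"inc",inc(r[0]/1e3,r[1]/1e3,.012,yaw,s))
E
python3 col.py w4 blue
```

```text
12.625 [ 0.4742 -0.1788  0.1723] [-3.141  0.    -1.931]
(232, 111, 29, 74) [ 476.5 -205.6   79.5   29.5] -1.928 inc (array([ 0.0242, -0.0116,  0.1603]), array([-0. ,  0. , -0.2]))
```

drive_tool(
  increments=[
    [0.024,-0.0115,0.04,0,0,0,1],
    [0.024,-0.0115,0.1,0,0,0,1],
    [0.024,-0.0115,0.145,0,0,0,1],
    [0.024,-0.0115,0.16,0,0,0,1],
    [0.024,-0.0115,0.16,0,0,0,1],
    [0.024,-0.0115,0.16,0,0,0,0.2],
    [0.024,-0.0115,0.16,0,0,0,0.2],
    [0.024,-0.0115,0.16,0,0,0,0.2],
  ],
)

```text
clock: 13.68
ee_pos: [0.4787, -0.2036, 0.0132]
orientation: [-3.139, 0.001, -1.928]
ft_force: [0.4, 0.3, 1.9]
gripper_width: 0.0646
grip_force: 0.0
```

drive_tool(
  increments=[
    [0,0,0,0,0,0,0.2],
    [0,0,0,0,0,0,0.2],
    [0,0,0,0,0,0,0.2],
    [0,0,0,0,0,0,0.2],
  ],
)

```text
clock: 14.18
ee_pos: [0.478, -0.2035, 0.012]
orientation: [3.141, -0.0, -1.928]
ft_force: [-0.7, 0.2, 0.6]
gripper_width: 0.0316
grip_force: 30.0
```

```bash
cat > bays.py <<'E'
from h import *
C=np.array([.5435,.029]);a=.079;u=np.array([np.cos(a),np.sin(a)])
s=arm.sense();print(s["clock"],s["ee_pos"],s["orientation"],s["gripper_width"])
for k,o in enumerate((-.096,-.032,.032,.096)): print(k,C+o*u,inc(*(C+o*u),.0185,-1.4918))
E
python3 bays.py
```

```text
14.175 [ 0.4779722  -0.20353353  0.01199775] [ 3.14142730e+00 -4.97666415e-05 -1.92764086e+00] 0.03159635337307225
0 [0.44779941 0.02142389] (array([-0.2002,  0.1069, -0.0065]), array([  0.,  -0., -25.]))
1 [0.5115998  0.02647463] (array([-0.2273,  0.0488, -0.0065]), array([  0.,  -0., -25.]))
2 [0.5754002  0.03152537] (array([-0.2543, -0.0092, -0.0065]), array([  0.,  -0., -25.]))
3 [0.63920059 0.03657611] (array([-0.2813, -0.0672, -0.0065]), array([  0.,  -0., -25.]))
```

drive_tool(
  increments=[
    [0,0,-0.05,0,0,0,0.2],
    [-0.03,0.007,-0.1,0,0,-5,0.2],
    [-0.09,0.02,-0.1,0,0,-13,0.2],
    [-0.15,0.033,-0.1,0,0,-20,0.2],
    [-0.205,0.044,-0.1,0,0,-25,0.2],
    [-0.2273,0.0488,-0.09,0,0,-25,0.2],
    [-0.2273,0.0488,-0.05,0,0,-25,0.2],
    [-0.2273,0.0488,-0.035,0,0,-25,0.2],
  ],
)

```text
clock: 15.18
ee_pos: [0.5097, 0.0263, 0.0449]
orientation: [3.137, -0.001, -1.491]
ft_force: [-0.9, 0.2, -0.4]
gripper_width: 0.0318
grip_force: 30.0
```

drive_tool(
  increments=[
    [0,0,0.01,0,0,0,0.2],
    [0,0,0.02,0,0,0,0.2],
    [0,0,0.0285,0,0,0,0.2],
    [0,0,0.0285,0,0,0,0.2],
  ],
)

```text
clock: 15.68
ee_pos: [0.5119, 0.0264, 0.0185]
orientation: [-3.141, -0.0, -1.492]
ft_force: [-0.6, -0.0, -1.3]
gripper_width: 0.0318
grip_force: 30.0
```

drive_tool(
  increments=[
    [0,0,0,0,0,0,0.55],
    [0,0,0,0,0,0,0.55],
    [0,0,0,0,0,0,0.55],
    [0,0,-0.04,0,0,0,0.55],
    [0,0,-0.09,0,0,0,0.6],
    [0.04,-0.01,-0.13,0,0,0,1],
    [0.1,-0.02,-0.13,0,0,0,1],
    [0.16,-0.035,-0.13,0,0,0,1],
  ],
)

```text
clock: 16.68
ee_pos: [0.5598, -0.1314, 0.1499]
orientation: [-3.139, 0.0, -1.49]
ft_force: [0.7, -0.4, 0.8]
gripper_width: 0.0748
grip_force: 0.0
```

drive_tool(
  increments=[
    [0.05,-0.01,0,0,0,10,1],
    [0.1,-0.02,0,0,0,20,1],
    [0.15,-0.03,0,0,0,30,1],
    [0.165,-0.035,0,0,0,38.6,1],
    [0.165,-0.035,0,0,0,38.6,1],
    [0.165,-0.035,0,0,0,38.6,1],
  ],
)

```text
clock: 17.42
ee_pos: [0.6069, -0.2911, 0.1485]
orientation: [3.141, 0.0, -2.162]
ft_force: [-0.2, -0.3, -0.1]
gripper_width: 0.0869
grip_force: 0.0
```

```bash
python3 col.py w5 grey
```

```text
17.425 [ 0.6069 -0.2911  0.1485] [ 3.141  0.    -2.162]
(319, 5, 87, 87) [ 458.4 -336.6   83.    38.8] -1.267 inc (array([0.1206, 0.0978, 0.1365]), array([  0. ,   0. , -51.3]))
```

View pics/w5.png

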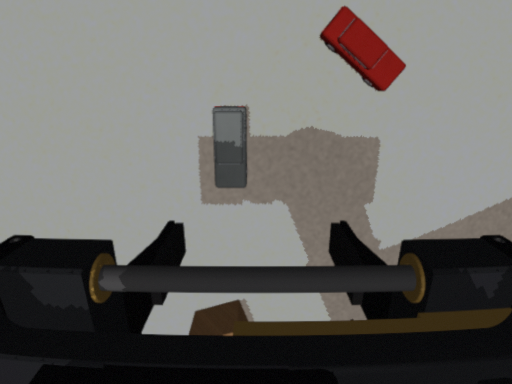

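```bash
python3 - <<'E'
from h import *
s=arm.sense()
L=plane("wrist",[[213.5,145]],.023,s)[0];R=plane("wrist",[[246.5,145]],.012,s)[0];T=plane("wrist",[[230,106]],.012,s)[0];B=plane("wrist",[[230,187]],.023,s)[0]
M=Ro.from_euler("xyz",s["orientation"]).as_matrix()
l,r,t,b=[M.T@(p-s["ee_pos"]) for p in(L,R,T,B)];print(l,r,t,b,(l[1]+r[1])/2,(t[0]+b[0])/2)
E
```

```text
[ 0.03395063 -0.04207119  0.12568032] [ 0.03196038 -0.01061075  0.13669024] [ 0.07003551 -0.02617942  0.13668198] [-0.00860029 -0.02726464  0.12568875] -0.026340968366816403 0.030717611111546285
```

drive_tool(
  increments=[
    [0.031,-0.0263,0.04,0,0,0,1],
    [0.031,-0.0263,0.09,0,0,0,1],
    [0.031,-0.0263,0.125,0,0,0,1],
    [0.031,-0.0263,0.1365,0,0,0,1],
    [0.031,-0.0263,0.1365,0,0,0,1],
    [0.031,-0.0263,0.1365,0,0,0,0.2],
    [0.031,-0.0263,0.1365,0,0,0,0.2],
    [0.031,-0.0263,0.1365,0,0,0,0.2],
  ],
)

```text
clock: 18.48
ee_pos: [0.6122, -0.3324, 0.0132]
orientation: [-3.14, 0.001, -2.165]
ft_force: [0.5, -0.6, 0.4]
gripper_width: 0.065
grip_force: 0.0
```

drive_tool(
  increments=[
    [0,0,0,0,0,0,0.2],
    [0,0,0,0,0,0,0.2],
    [0,0,0,0,0,0,0.2],
    [0,0,0,0,0,0,0.2],
  ],
)

```text
clock: 18.98
ee_pos: [0.6116, -0.3323, 0.012]
orientation: [3.141, -0.0, -2.165]
ft_force: [-0.1, 0.9, 0.3]
gripper_width: 0.0311
grip_force: 30.0
```

```bash
python3 bays.py
```

```text
18.975 [ 0.6116381  -0.33233224  0.01197606] [ 3.14139068e+00 -1.14062032e-04 -2.16492739e+00] 0.031098004939858093
0 [0.44779941 0.02142389] (array([-0.2014,  0.3338, -0.0065]), array([  0. ,  -0. , -38.6]))
1 [0.5115998  0.02647463] (array([-0.2413,  0.2838, -0.0065]), array([  0. ,  -0. , -38.6]))
2 [0.5754002  0.03152537] (array([-0.2812,  0.2337, -0.0065]), array([  0. ,  -0. , -38.6]))
3 [0.63920059 0.03657611] (array([-0.3211,  0.1837, -0.0065]), array([  0. ,  -0. , -38.6]))
```

drive_tool(
  increments=[
    [0,0,-0.05,0,0,0,0.2],
    [-0.03,0.025,-0.09,0,0,-5,0.2],
    [-0.075,0.062,-0.1,0,0,-13,0.2],
    [-0.12,0.1,-0.1,0,0,-22,0.2],
    [-0.165,0.137,-0.1,0,0,-30,0.2],
    [-0.21,0.175,-0.1,0,0,-38.6,0.2],
    [-0.255,0.212,-0.1,0,0,-38.6,0.2],
    [-0.2812,0.2337,-0.1,0,0,-38.6,0.2],
  ],
)

```text
clock: 19.98
ee_pos: [0.5749, 0.0341, 0.1121]
orientation: [3.142, 0.0, -1.489]
ft_force: [0.2, 0.1, -0.4]
gripper_width: 0.0315
grip_force: 30.0
```

drive_tool(
  increments=[
    [0,0,0.03,0,0,0,0.2],
    [0,0,0.055,0,0,0,0.2],
    [0,0,0.075,0,0,0,0.2],
    [0,0,0.085,0,0,0,0.2],
    [0,0,0.0935,0,0,0,0.2],
    [0,0,0.0935,0,0,0,0.2],
  ],
)

```text
clock: 20.72
ee_pos: [0.5758, 0.0315, 0.0187]
orientation: [-3.141, 0.0, -1.491]
ft_force: [1.2, 0.1, -0.9]
gripper_width: 0.0317
grip_force: 30.0
```

drive_tool(
  increments=[
    [0,0,0,0,0,0,0.55],
    [0,0,0,0,0,0,0.55],
    [0,0,0,0,0,0,0.55],
    [0,0,-0.04,0,0,0,0.55],
    [0,0,-0.09,0,0,0,0.6],
    [0.04,0.02,-0.13,0,0,0,1],
    [0.095,0.043,-0.13,0,0,0,1],
    [0.15,0.07,-0.13,0,0,0,1],
  ],
)

```text
clock: 21.72
ee_pos: [0.5174, -0.1247, 0.1496]
orientation: [-3.139, -0.0, -1.49]
ft_force: [0.9, -0.3, 0.0]
gripper_width: 0.0744
grip_force: 0.0
```

drive_tool(
  increments=[
    [0.055,0.025,0,0,0,-8,1],
    [0.11,0.05,0,0,0,-13,1],
    [0.16,0.075,0,0,0,-13,1],
    [0.17,0.075,0,0,0,-13,1],
    [0.17,0.075,0,0,0,-13,1],
  ],
)

```text
clock: 22.35
ee_pos: [0.4564, -0.2994, 0.1486]
orientation: [-3.141, -0.0, -1.266]
ft_force: [0.5, 1.2, 0.5]
gripper_width: 0.0868
grip_force: 0.0
```

```bash
python3 col.py w6 red
```

```text
22.35 [ 0.4564 -0.2994  0.1486] [-3.141 -0.    -1.266]
(251, 99, 33, 82) [ 457.8 -337.1   80.5   31.4] -1.272 inc (array([0.0363, 0.01  , 0.1366]), array([-0. , -0. ,  0.4]))
```

drive_tool(
  increments=[
    [0.0363,0.01,0.04,0,0,0.4,1],
    [0.0363,0.01,0.09,0,0,0.4,1],
    [0.0363,0.01,0.125,0,0,0.4,1],
    [0.0363,0.01,0.1366,0,0,0.4,1],
    [0.0363,0.01,0.1366,0,0,0.4,1],
    [0.0363,0.01,0.1366,0,0,0.4,0.2],
    [0.0363,0.01,0.1366,0,0,0.4,0.2],
    [0.0363,0.01,0.1366,0,0,0.4,0.2],
  ],
)

```text
clock: 23.4
ee_pos: [0.4582, -0.3368, 0.0129]
orientation: [-3.14, -0.001, -1.271]
ft_force: [0.3, 0.2, -0.5]
gripper_width: 0.0648
grip_force: 0.0
```

drive_tool(
  increments=[
    [0,0,0,0,0,0,0.2],
    [0,0,0,0,0,0,0.2],
    [0,0,0,0,0,0,0.2],
    [0,0,0,0,0,0,0.2],
  ],
)

```text
clock: 23.9
ee_pos: [0.4577, -0.3366, 0.0119]
orientation: [3.141, 0.0, -1.271]
ft_force: [-0.8, -0.5, 1.0]
gripper_width: 0.0318
grip_force: 30.0
```

```bash
python3 bays.py
```

```text
23.9 [ 0.45773327 -0.33662597  0.01192053] [ 3.14145316e+00  6.59399486e-05 -1.27134613e+00] 0.031769560368872546
0 [0.44779941 0.02142389] (array([-0.345 , -0.0961, -0.0066]), array([ 0. ,  0. , 12.6]))
1 [0.5115998  0.02647463] (array([-0.3311, -0.1586, -0.0066]), array([ 0. ,  0. , 12.6]))
2 [0.5754002  0.03152537] (array([-0.3171, -0.221 , -0.0066]), array([ 0. ,  0. , 12.6]))
3 [0.63920059 0.03657611] (array([-0.3031, -0.2835, -0.0066]), array([ 0. ,  0. , 12.6]))
```

drive_tool(
  increments=[
    [0,0,-0.05,0,0,0,0.2],
    [-0.04,-0.011,-0.09,0,0,4,0.2],
    [-0.095,-0.026,-0.1,0,0,8,0.2],
    [-0.15,-0.042,-0.1,0,0,12.6,0.2],
    [-0.205,-0.057,-0.1,0,0,12.6,0.2],
    [-0.26,-0.072,-0.1,0,0,12.6,0.2],
    [-0.315,-0.088,-0.1,0,0,12.6,0.2],
    [-0.345,-0.0961,-0.1,0,0,12.6,0.2],
  ],
)

```text
clock: 24.9
ee_pos: [0.4475, 0.0237, 0.112]
orientation: [-3.141, 0.0, -1.489]
ft_force: [1.0, 0.4, -1.0]
gripper_width: 0.032
grip_force: 30.0
```

drive_tool(
  increments=[
    [0,0,0.03,0,0,0,0.2],
    [0,0,0.055,0,0,0,0.2],
    [0,0,0.075,0,0,0,0.2],
    [0,0,0.085,0,0,0,0.2],
    [0,0,0.0935,0,0,0,0.2],
    [0,0,0.0935,0,0,0,0.2],
  ],
)

```text
clock: 25.65
ee_pos: [0.4481, 0.0214, 0.0185]
orientation: [-3.141, -0.0, -1.491]
ft_force: [0.6, 0.1, -1.2]
gripper_width: 0.0318
grip_force: 30.0
```

Release, lift and look from above the case centre.

drive_tool(
  increments=[
    [0,0,0,0,0,0,0.55],
    [0,0,0,0,0,0,0.55],
    [0,0,0,0,0,0,0.55],
    [0,0,-0.04,0,0,0,0.55],
    [0.01,-0.02,-0.1,0,0,0,0.5],
    [0.02,-0.06,-0.16,0,0,0,0.4],
    [0.02,-0.096,-0.2,0,0,0,0.2],
    [0.02,-0.096,-0.21,0,0,0,0],
  ],
)

```text
clock: 26.65
ee_pos: [0.5486, 0.0093, 0.2319]
orientation: [-3.134, 0.001, -1.492]
ft_force: [-1.1, -0.3, -1.4]
gripper_width: 0.0228
grip_force: 0.0
```

drive_tool(
  increments=[
    [0,0,0,0,0,0,0],
    [0,0,0,0,0,0,0],
    [0,0,0,0,0,0,0],
  ],
)

```text
clock: 27.02
ee_pos: [0.5438, 0.0089, 0.227]
orientation: [3.138, -0.0, -1.491]
ft_force: [-0.1, 0.1, 0.0]
gripper_width: 0.0013
grip_force: 0.0
```

```bash
python3 - <<'E'
from h import *
s=arm.sense();np.save("s7.npy",s,allow_pickle=True);cv2.imwrite("pics/w7.png",cv2.cvtColor(arm.capture("wrist"),cv2.COLOR_RGB2BGR))
print(s["clock"],s["ee_pos"],s["orientation"])
t=cv2.cvtColor(arm.capture("top"),cv2.COLOR_RGB2BGR);cv2.imwrite("pics/t1.png",cv2.resize(t[120:280,100:400],None,fx=2.6,fy=2.6,interpolation=2))
sd=cv2.cvtColor(arm.capture("side"),cv2.COLOR_RGB2BGR);cv2.imwrite("pics/sd1.png",cv2.resize(sd[110:230,150:330],None,fx=4,fy=4,interpolation=2))
E
```

```text
27.025 [0.54378901 0.00893653 0.22702776] [ 3.13848422e+00 -4.62214940e-04 -1.49107306e+00]
```

View pics/w7.png

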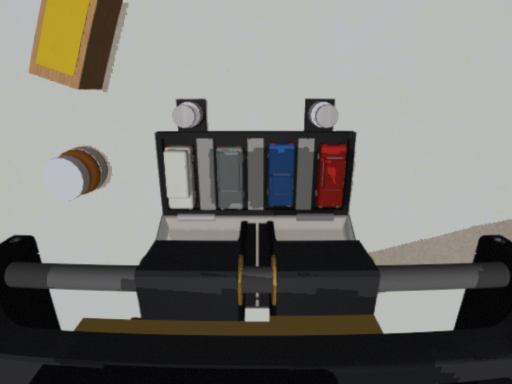

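View pics/sd1.png

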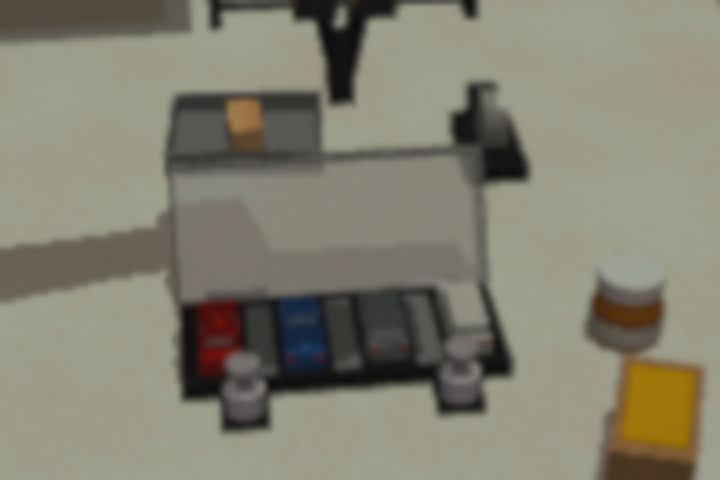

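drive_tool(
  increments=[
    [-0.06,0,0,0,0,0,0],
    [-0.12,0,0,0,0,0,0],
    [-0.18,0,0,0,0,0,0],
    [-0.205,0,0.03,0,0,0,0],
    [-0.205,0,0.08,0,0,0,0],
    [-0.205,0,0.12,0,0,0,0],
    [-0.205,0,0.1485,0,0,0,0],
    [-0.205,0,0.1485,0,0,0,0],
  ],
)

```text
clock: 28.18
ee_pos: [0.5272, 0.2124, 0.0776]
orientation: [3.136, -0.003, -1.491]
ft_force: [0.2, 1.1, 1.2]
gripper_width: 0.0005
grip_force: 0.0
```

drive_tool(
  increments=[
    [0.015,0,0,0,0,0,0],
    [0.03,0,0,0,0,0,0],
    [0.045,0,0,0,0,0,0],
    [0.06,0,0,0,0,0,0],
    [0.07,0,0,0,0,0,0],
    [0.08,0,0,0,0,0,0],
    [0.088,0,-0.01,0,0,0,0],
    [0.088,0,-0.03,0,0,0,0],
  ],
)

```text
clock: 29.18
ee_pos: [0.5343, 0.1237, 0.1092]
orientation: [3.137, -0.002, -1.493]
ft_force: [-0.1, 0.3, -0.4]
gripper_width: 0.0006
grip_force: 0.0
```

```bash
python3 - <<'E'
from h import *
s=arm.sense();a=.079
print(s["ee_pos"],s["orientation"],s["ft_force"],(s["ee_pos"][:2]-[.5435,.029])@np.array([[np.cos(a),-np.sin(a)],[np.sin(a),np.cos(a)]]))
sd=cv2.cvtColor(arm.capture("side"),cv2.COLOR_RGB2BGR);cv2.imwrite("pics/sd2.png",cv2.resize(sd[110:230,150:330],None,fx=4,fy=4,interpolation=2))
E
```

```text
[0.53428216 0.12371796 0.10921028] [ 3.13674188e+00 -2.29425871e-03 -1.49258056e+00] [-0.07836124  0.29170986 -0.38596111] [-0.00171415  0.09515   ]
```

View pics/sd2.png

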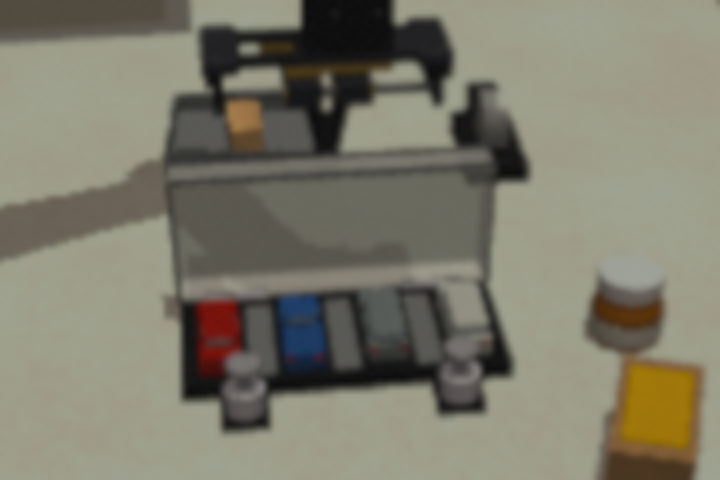

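drive_tool(
  increments=[
    [0.013,0,-0.003,0,0,0,0],
    [0.026,0,-0.005,0,0,0,0],
    [0.041,0,-0.004,0,0,0,0],
    [0.056,0,-0.002,0,0,0,0],
    [0.07,0,0.003,0,0,0,0],
    [0.0835,0,0.009,0,0,0,0],
    [0.095,0,0.018,0,0,0,0],
    [0.1065,0,0.0285,0,0,0,0],
  ],
)

```text
clock: 30.22
ee_pos: [0.5438, 0.0185, 0.0805]
orientation: [3.14, -0.0, -1.491]
ft_force: [0.0, 1.1, 0.8]
gripper_width: 0.0003
grip_force: 0.4
```

drive_tool(
  increments=[
    [0.006,0,0.008,0,0,0,0],
    [0.0115,0,0.0165,0,0,0,0],
    [0.016,0,0.025,0,0,0,0],
    [0.02,0,0.033,0,0,0,0],
    [0.02,0,0.036,0,0,0,0],
    [0.02,0,0.0365,0,0,0,0],
  ],
)

```text
clock: 30.98
ee_pos: [0.5461, -0.0006, 0.0472]
orientation: [-3.141, -0.001, -1.49]
ft_force: [-5.6, -0.4, 17.3]
gripper_width: 0.0004
grip_force: 9.0
```

```bash
python3 - <<'E'
from h import *
s=arm.sense();a=.079
print(s["ee_pos"],s["orientation"],s["ft_force"],(s["ee_pos"][:2]-[.5435,.029])@np.array([[np.cos(a),-np.sin(a)],[np.sin(a),np.cos(a)]]))
sd=cv2.cvtColor(arm.capture("side"),cv2.COLOR_RGB2BGR);cv2.imwrite("pics/sd3.png",cv2.resize(sd[110:230,150:330],None,fx=4,fy=4,interpolation=2))
E
```

```text
[ 0.54609689 -0.00061806  0.0472365 ] [-3.14129922e+00 -1.07621752e-03 -1.48972439e+00] [-5.56032088 -0.44265135 17.33199582] [ 0.00025139 -0.02973063]
```

View pics/sd3.png

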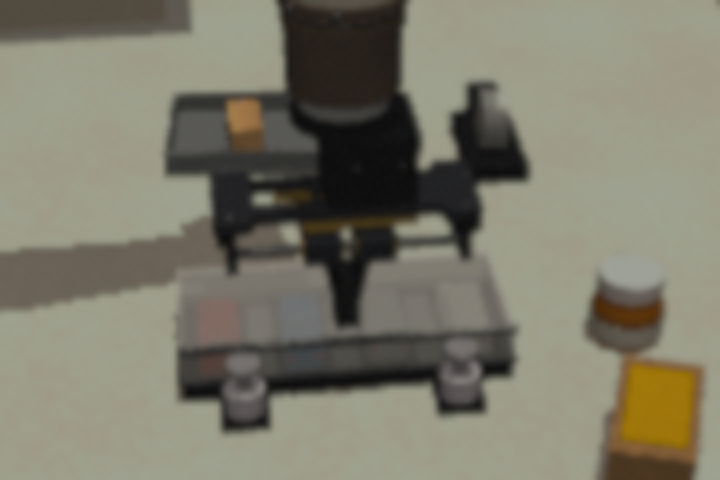

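drive_tool(
  increments=[
    [0,0,0,0,0,0,0],
    [0,0,0,0,0,0,0],
    [0,0,0,0,0,0,0],
    [0,0,-0.03,0,0,0,0],
    [0.01,0.02,-0.045,0,0,0,0],
    [0.035,0.055,-0.045,0,0,0,0],
    [0.0485,0.08,-0.045,0,0,0,0],
    [0.0485,0.08,-0.045,0,0,0,0],
  ],
)

```text
clock: 32.02
ee_pos: [0.4684, -0.0559, 0.0899]
orientation: [3.141, 0.0, -1.492]
ft_force: [-0.7, 0.1, 0.2]
gripper_width: 0.0004
grip_force: 0.0
```

```bash
python3 - <<'E'
from h import *
s=arm.sense();a=.079
print(s["clock"],s["ee_pos"],(s["ee_pos"][:2]-[.5435,.029])@np.array([[np.cos(a),-np.sin(a)],[np.sin(a),np.cos(a)]]))
b=cv2.cvtColor(arm.capture("wrist"),cv2.COLOR_RGB2BGR)
p=proj("wrist",[[.4699,-.0551,.05],[.5435+.056*.0789-.126*.9969,.029-.056*.9969-.126*.0789,.015],[.5435+.056*.0789+.126*.9969,.029-.056*.9969+.126*.0789,.015]],s)
print(p)
for q in p.round().astype(int): cv2.circle(b,tuple(int(v) for v in q),3,(0,0,255),1)
cv2.imwrite("pics/w8.png",b)
E
```

```text
32.025 [ 0.46835192 -0.05589817  0.08988791] [-0.08161369 -0.07870285]
[[254.73098209 212.93356409]
 [308.46300231 220.68901658]
 [ 26.9075146  219.48166458]]
```

View pics/w8.png

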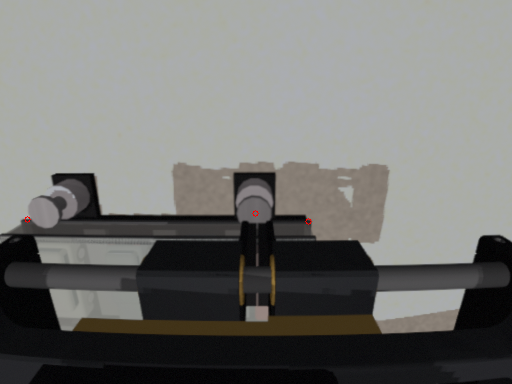

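drive_tool(
  increments=[
    [0.001,0,0.025,0,0,0,0],
    [0.001,0,0.035,0,0,0,0],
    [0.001,0,0.042,0,0,0,0],
    [0.001,0,0.048,0,0,0,0],
    [0.001,0,0.054,0,0,0,0],
    [0.001,0,0.0575,0,0,0,0],
    [0.001,0,0.0575,0,0,0,0],
  ],
)

```text
clock: 32.95
ee_pos: [0.4706, -0.0558, 0.0352]
orientation: [-3.141, -0.001, -1.489]
ft_force: [-8.3, 3.2, 23.8]
gripper_width: 0.0006
grip_force: 11.5
```

drive_tool(
  increments=[
    [0,0,0.0003,0,0,0,0],
    [0,0,0.0003,0,0,0,0],
    [0,0,0.0003,0,0,0,0],
    [0,0,0.0003,0,0,0,0],
    [0,0,0.0003,0,0,0,0],
    [0,0,0.0003,0,0,0,0],
    [0,0,0.0003,0,0,0,0],
    [0,0,0.0003,0,0,0,0],
  ],
)

```text
clock: 33.95
ee_pos: [0.4706, -0.0558, 0.0352]
orientation: [-3.14, -0.001, -1.49]
ft_force: [-9.1, 4.3, 24.5]
gripper_width: 0.0003
grip_force: 12.5
```

drive_tool(
  increments=[
    [0,0,0,0,0,0,0],
    [0,0,0,0,0,0,0],
    [0,0,0,0,0,0,0],
    [0,0,0,0,0,0,0],
    [0,0,0,0,0,0,0],
    [0,0,0,0,0,0,0],
    [0,0,0,0,0,0,0],
    [0,0,0,0,0,0,0],
  ],
)

```text
clock: 34.95
ee_pos: [0.4706, -0.0558, 0.0352]
orientation: [-3.14, -0.001, -1.489]
ft_force: [-8.5, 4.1, 25.5]
gripper_width: 0.0005
grip_force: 12.5
```

drive_tool(
  increments=[
    [0,0,0,0,0,0,0],
    [0,0,-0.015,0,0,0,0],
    [0,0,-0.058,0,0,0,0],
    [0,-0.05,-0.058,0,0,0,0],
    [0,-0.1,-0.058,0,0,0,0],
    [0,-0.15,-0.058,0,0,0,0],
    [0,-0.16,-0.058,0,0,0,0],
    [0,-0.16,-0.058,0,0,0,0],
  ],
)

```text
clock: 35.95
ee_pos: [0.6294, -0.0433, 0.0894]
orientation: [3.14, 0.0, -1.491]
ft_force: [0.5, -0.9, -0.4]
gripper_width: 0.0003
grip_force: 0.0
```

```bash
python3 - <<'E'
from h import *
s=arm.sense();a=.079
print(s["clock"],s["ee_pos"],(s["ee_pos"][:2]-[.5435,.029])@np.array([[np.cos(a),-np.sin(a)],[np.sin(a),np.cos(a)]]))
b=cv2.cvtColor(arm.capture("wrist"),cv2.COLOR_RGB2BGR)
p=proj("wrist",[[.6294,-.0425,.05],[.4699,-.0551,.05]],s)
print(p)
for q in p.round().astype(int): cv2.circle(b,tuple(int(v) for v in q),3,(0,0,255),1)
cv2.imwrite("pics/w9.png",b)
E
```

```text
35.95 [ 0.62935522 -0.0432693   0.08944158] [ 0.07988411 -0.07881941]
[[256.77437817 213.28171648]
 [468.40152961 212.03592082]]
```

View pics/w9.png

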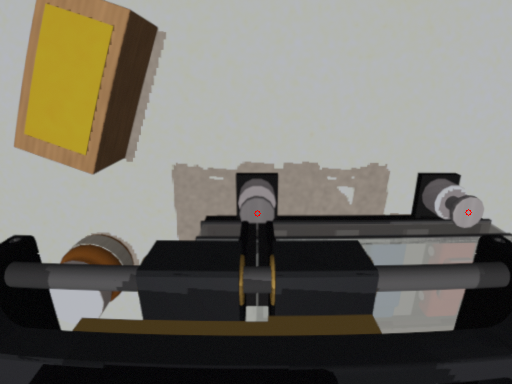

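drive_tool(
  increments=[
    [0,0,0.025,0,0,0,0],
    [0,0,0.035,0,0,0,0],
    [0,0,0.042,0,0,0,0],
    [0,0,0.048,0,0,0,0],
    [0,0,0.054,0,0,0,0],
    [0,0,0.058,0,0,0,0],
    [0,0,0.058,0,0,0,0],
  ],
)

```text
clock: 36.88
ee_pos: [0.6283, -0.0436, 0.0353]
orientation: [3.14, -0.001, -1.49]
ft_force: [-7.8, 1.7, 15.9]
gripper_width: 0.0003
grip_force: 7.8
```

drive_tool(
  increments=[
    [0,0,0,0,0,0,0],
    [0,0,0,0,0,0,0],
    [0,0,0,0,0,0,0],
    [0,0,0,0,0,0,0],
    [0,0,0,0,0,0,0],
    [0,0,0,0,0,0,0],
    [0,0,0,0,0,0,0],
    [0,0,0,0,0,0,0],
  ],
)

```text
clock: 37.88
ee_pos: [0.6283, -0.0436, 0.0354]
orientation: [3.14, -0.001, -1.49]
ft_force: [-7.7, 2.0, 14.1]
gripper_width: 0.0004
grip_force: 7.7
```

drive_tool(
  increments=[
    [0,0,0,0,0,0,0],
    [0,0,0,0,0,0,0],
    [0,0,0,0,0,0,0],
    [0,0,0,0,0,0,0],
    [0,0,0,0,0,0,0],
    [0,0,0,0,0,0,0],
    [0,0,0,0,0,0,0],
    [0,0,0,0,0,0,0],
  ],
)

```text
clock: 38.88
ee_pos: [0.6283, -0.0436, 0.0354]
orientation: [3.14, -0.001, -1.49]
ft_force: [-9.0, 1.6, 16.0]
gripper_width: 0.0006
grip_force: 7.7
```

drive_tool(
  increments=[
    [0,0,0,0,0,0,0],
    [0,0,-0.015,0,0,0,0],
    [0,0,-0.06,0,0,0,0],
    [0,0,-0.12,0,0,0,0],
    [0.05,0,-0.17,0,0,0,0],
    [0.1,0,-0.2,0,0,0,0],
    [0.1,0,-0.2,0,0,0,0],
    [0.1,0,-0.2,0,0,0,0],
  ],
)

```text
clock: 39.88
ee_pos: [0.6371, -0.1431, 0.2318]
orientation: [-3.142, 0.001, -1.492]
ft_force: [0.5, 0.0, -0.7]
gripper_width: 0.0002
grip_force: 0.0
```

```bash
python3 - <<'E'
from h import *
b=cv2.cvtColor(arm.capture("wrist"),cv2.COLOR_RGB2BGR)
sd=cv2.cvtColor(arm.capture("side"),cv2.COLOR_RGB2BGR)
cv2.imwrite("pics/sd4.png",np.vstack([cv2.resize(sd[125:245,150:350],None,fx=2.56,fy=2.56,interpolation=2),b[100:384]]))
E
```

```text
(no output)
```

View pics/sd4.png

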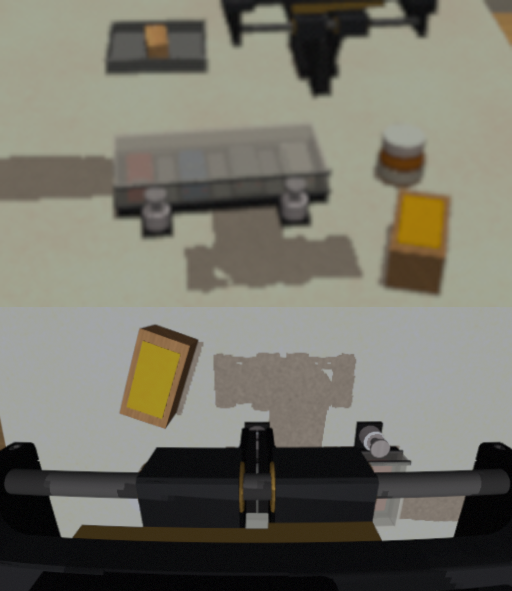

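Lid is shut, cars are visible in their bays through it, the spacer is in the tray and both plungers are up. The held force of 14–16 N at z 35.4 mm exceeds the 10 N spring, so the far plunger was at its stop.

```bash
python3 -c "
from station import arm
print(arm.sign_off())"
```

```text
the job is handed in; nothing more can be done
None
```

I handed the job in at about 40 s of the 208 s allowed, with no verdict shown: the one spacer is in the tray, all four cars are in their bays, the lid is shut, and the near then far plungers were each held at their stops for about 2 s and sprang back up.

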